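# Pin the crank onto the pasta roller

### The arm

A 7-joint arm with a two-finger parallel gripper is mounted at the origin on a cart in front of the work surface, level with it; the furniture and walls round the work are solid. World frame = base frame: x ahead of the robot, y to its left, z up, the work surface at z = 0. Lengths are in mm, angles in rad, forces in N, time in s.
With the tool pointing down it reaches from about 425 to 1025 mm from the base axis. Payload 3.6 kg.
Tool frame: the origin (TCP) lies between the finger pads; the fingertips stand r.tips_ahead ahead of it and the grasp point (between the pads) lies 2 mm behind it (r.tips_ahead is the distance from the TCP to the fingertips, in mm); z points along the fingers, y is the line along which they close (so a half turn about z gives the same grasp; the last joint's range is limited). The gripper opens to 85 mm and grips with 20 to 120 N. Pads are 22 mm wide; open, the fingers measure 114 mm over their backs; the gripper's body (76 mm by 85 mm) begins 54 mm behind the grasp point. The pads swing forward as they close: fully open they stand 13 mm farther back than shut.
Start: joints at [1.06, 0.591, 0.048, 1.609, -0.033, 0.943, -0.034], TCP at [294.171, -662.641, 248.302] pointing down, gripper open.
Joint ranges: [-2.69, 2.69], [-0.47, 2.24], [-1.27, 1.36], [0.19, 2.51], [-1.53, 4.68], [0.08, 2.07], [-3.09, 3.09]. Speed limits (rad/s): [2.57, 2.57, 3.14, 3.14, 3.14, 3.14, 3.14].

### API

Orientations are given as a rotation vector (axis times angle).
In Python, from rig import r gives the robot as it stands. The module is installed in compiled form; this text tells all that it offers. Calls block until the motion is done:
- r.goto(position, orientation): joint-space move of the TCP to a pose.
- r.move_linear(position, rot=None, v=150): straight line of the TCP; rot=None keeps the orientation; v is the mean speed in mm/s.
- r.set_joints(angles): joint-space move.
- r.ungrasp() and r.gripper_close(force=None): open the fingers fully, or close them until they stop; force is the grip in N (None keeps the last).
- r.hold(seconds).
- r.inverse_kinematics(position, orientation): joint angles nearest the present ones, or None.
- r.get_image(name): name is "side" or "top"; returns a dict with "frame" (384x512x3 uint8, red, green, blue), "fx", "fy", "cx", "cy" (pixels), "distortion" ([k1, k2, p1, p2, k3] as OpenCV has them; the pictures are not rectified), "R" (3x3) and "t" (3): a world point X has camera coordinates R X + t. Camera axes: x right, y down, z forward; pixel columns grow to the right and rows downward; lengths in mm; the calibration is good to about 2 mm. A picture is of the moment at which its call begins. There is no depth.
A pose or a line that the arm cannot do raises r.Unreachable and nothing moves.
- r.close_job(): hands the job in; it is judged then, once.
Trained networks look in the newest picture that a camera, given by its name, has taken for a name from the list of things; names that differ only in an ending like _2 or _b are one class to them, and where a whole thing is asked for, a point or a joint stands for the part that bears it (a point fixed in the world has none). Each returns a list of dicts, best first, with "conf" (0 to 1); they miss things now and then, are a little off and sometimes report something else, mostly with a low value. They report only what shows in the picture. A call takes as long as a camera call.
- r.silhouettes(camera, query): "mask" (384x512 bool, what is visible of it) and "bbox" ([left, top, width, height] in pixels, round what is visible of it).
Readings, each from a call of its own:
- r.read_time(): time.
- r.read_joint_positions(): joint angles.
- r.read_joint_vel(): joint speeds.
- r.read_joint_efforts(): joint torques, N m.
- r.read_position(): TCP position.
- r.read_tcp_rot(): TCP orientation.
- r.read_force(): force on the tool from outside, world axes, zero at the start.
- r.read_torque(): the same for the moment, N m.
- r.read_gripper_width(): finger opening in mm.
- r.read_finger_force(): force on a finger pad.
Only numpy, scipy, OpenCV 4.12 (cv2) and the standard library are available. Lean on these libraries where they do the work, as an engineer would, in place of code of your own. Each camera call takes 0.05 s, during which the arm holds its last target. There are 200 camera calls.

### The job

Lock the crank onto the pasta roller's shaft: take the linch pin out of its wooden block, push it from above fully home through the hole in the square shaft end (the shaft floats endwise, so feel gently for the hole rather than forcing the pin), then flip the pin's sprung ring down over the shaft end until it snaps shut under the pin's point. Let go of everything and leave the tin, the jar and the little bowl where they stand.

Things in the scene. Friction and masses are not known exactly. Their poses are not given: they have to be found in the camera images.
- pin_grip (a point): Grip point in the linch pin's upright steel tab, 16 mm below its top. The tab is 18 mm along x, 12 mm along y (grip across y), 36 mm high. z points up along the pin, y along the ring's hinge; the open ring points to -x. Below this point: hinge axis with its barrel (50 mm along y, 8 mm thick) 26 mm, underside of the 20 mm flange that seats 36 mm, tip 74 mm. Weight about 85 g.
- pin_tip (a point): Lower end of the pin's round shank: 10 mm diameter, 38 mm long under the flange, its end blunt (9 mm across, tiny chamfer). Same axes as pin_grip. It must go in with its ring to shaft_root's -x side (pin x along shaft_root x).
- block: Fixed wooden block in which the pin starts upright in a loose hole, flange resting on top: foot 70x70x8 mm, above it 50x50 mm, 54 mm high in all. Origin: centre of its underside.
- ring (a joint): Angle of the ring hinged in the pin's head: 0 = open, level, out to the pin's -x; 1.57 = closed, hanging beside the shank, its cross bar 8 mm below the pin's tip. Over-centre spring: held at 0 until the bar is pushed down past 0.55 rad (3 to 5 N at first, less towards the middle), then it snaps to 1.57 by itself and stays.
- ring_bar (a point): Middle of the ring's cross bar, 56 mm from the hinge axis. The ring is a U of 5 mm steel wire, 48 mm wide over its arms, rounded towards the bar.
- shaft_root (a point): Fixed point on the machine's front plate above the shaft's axis, level with the top face of the square shaft end (102 mm over the worktop). x along the shaft into the machine (-x: free end), y across, z up. The floating shaft (stiff, about 60 N to shift) was left anywhere: its one vertical through hole lies at y = 0 and x between -68 and -42 mm of this point; no reading tells where: feel for it.
- mill: The fixed steel pasta roller; same axes as shaft_root, origin on the worktop 55 mm in front of the plate. Square shaft end 26 mm wide, 24 mm high, hole 12 mm wide with 0.5 mm chamfer. Counted from the hole: free end 24 mm at -x, crank hub (36 mm round) 16 mm at +x, crank hangs to -y. Front plate 120 mm high. Never load it with more than 50 N.
- tin_mid (a point): Middle (half-way up) of the loose dark green round tin, 66 mm across, 45 mm high. Not to be moved.
- jar_mid (a point): Middle (half-way up) of the loose small glass jar with pebbles, 72x63 mm, 85 mm high. Not to be moved.
- shell_mid (a point): Middle (half-way up) of the loose small pale bowl, 77 mm across, 28 mm high. Not to be moved.

How it is judged:
By the outcome, as a careful person would: the job done as asked, in the order asked, and still so for the second after the job is handed in, with the robot touching nothing.
It also fails if it takes over 64 s, if anything falls off the work surface, if the arm or the gripper's body presses on something with over 40 N, if the wrist force passes 120 N, or if a joint passes its speed limit or range.

## Working session

There is one attempt and no reset: what is moved stays moved. The work goes in short steps, each a Python script; the robot and the scene stay as the last script left them, time stands still between calls to the robot, and variables do not carry over. Pictures are saved under pics/ and viewed, at most 10 in all, crops included, and the job is handed in when it is done.

```bash
mkdir -p pics; ls; python3 - <<'E'
from rig import r
import cv2,numpy as np
for c in("side","top"):
    d=r.get_image(c); f=d["frame"]
    cv2.imwrite(f"pics/{c}0.png",cv2.resize(f[:,:,::-1],(800,600),interpolation=cv2.INTER_CUBIC))
    print(c,d["fx"],d["fy"],d["cx"],d["cy"],d["distortion"],"C",(-d["R"].T@d["t"]).round(0),d["R"].round(3).tolist())
    for q in("pin_grip","block","ring","mill","tin_mid","jar_mid","shell_mid"):
        print(q,[(round(x["conf"],2),x["bbox"]) for x in r.silhouettes(c,q)][:3])
print(r.tips_ahead,r.read_tcp_rot(),r.read_time(),r.read_force())
E
```

```text
pics
side 403.7106180413275 403.7106180413275 251.79293128444 190.2559213888571 [-0.06664362  0.          0.          0.          0.        ] C [ 360. 1091.  448.] [[-0.995, -0.101, -0.006], [-0.038, 0.424, -0.905], [0.094, -0.9, -0.426]]
pin_grip []
block [(0.94, [231.7, 214.7, 40.8, 39.3])]
ring [(0.57, [257.8, 198.7, 12.8, 13.4])]
mill [(0.87, [173.8, 134.1, 78.0, 65.8]), (0.4, [190.2, 252.6, 39.1, 30.9])]
tin_mid [(0.85, [271.9, 178.7, 25.5, 24.4])]
jar_mid [(0.66, [165.8, 201.4, 34.2, 45.2])]
shell_mid [(0.6, [191.9, 252.9, 36.4, 30.9])]
top 450.84107516990076 450.84107516990076 258.1707583655521 191.10233990984864 [0.03752527 0.         0.         0.         0.        ] C [ 286.  297. 1032.] [[0.027, -1.0, 0.0], [-0.984, -0.027, -0.177], [0.177, 0.005, -0.984]]
pin_grip [(0.81, [210.4, 189.9, 32.8, 25.6])]
block [(0.94, [203.4, 183.2, 37.8, 38.1])]
ring []
mill [(0.91, [298.6, 94.3, 100.7, 91.6])]
tin_mid []
jar_mid [(0.92, [204.9, 124.2, 28.0, 36.3])]
shell_mid [(0.61, [149.7, 159.5, 33.2, 33.0])]
17.0 [ 3.07324151e+00  6.51510073e-01 -3.96669904e-05] 0.8 [-0.22036414  0.19404683  0.74807177]
```

View pics/side0.png

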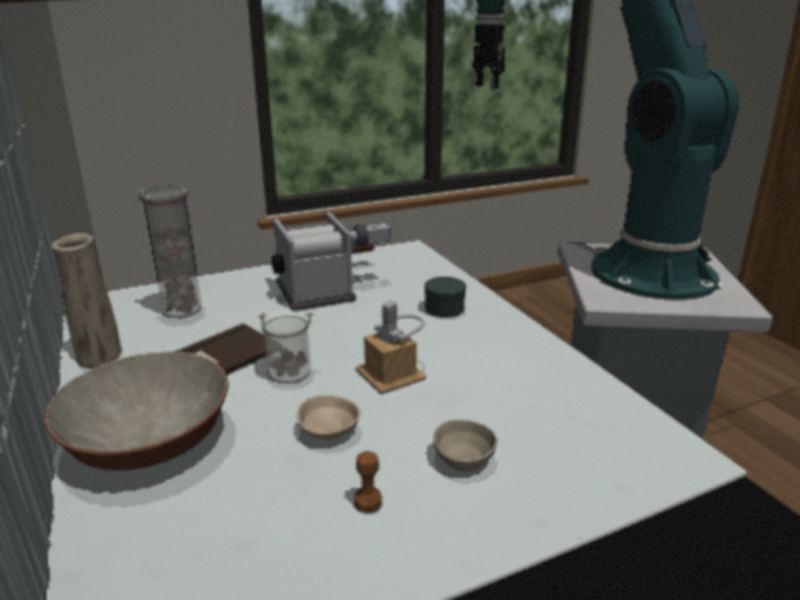

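View pics/top0.png

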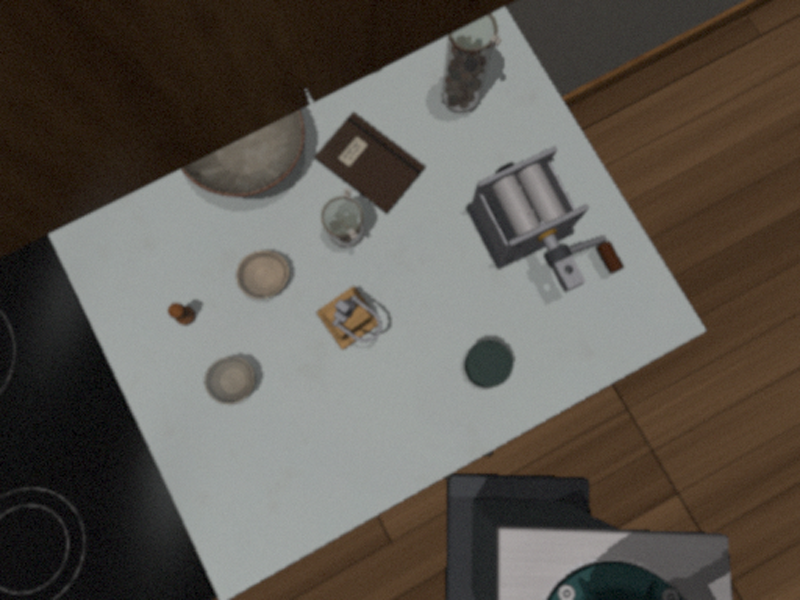

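The top view shows the pin in its block at about (350,315), with the ring pointing lower right. The mill's square shaft end is at about (568,270) with its hole visible, and the tin is at (489,362). The side view shows the same layout. Next I'll zoom in to measure.

```bash
python3 - <<'E'
from rig import r
import cv2,numpy as np
def crop(c,x,y,w,h,s):
    f=np.mean([r.get_image(c)["frame"].astype(float) for _ in range(6)],0)
    return cv2.resize(f[y:y+h,x:x+w,::-1].clip(0,255).astype(np.uint8),(w*s,h*s),interpolation=cv2.INTER_CUBIC)
a=crop("top",295,90,110,110,5);b=crop("top",198,175,60,55,4)
a=crop("top",290,90,110,110,5); cv2.imwrite("pics/mt.png",a)
b=crop("top",198,175,60,55,6); s=crop("side",225,185,60,70,6)
o=np.zeros((420,720,3),np.uint8); o[:330,:360]=b;o[:,360:]=s; cv2.imwrite("pics/pin.png",o)
m=crop("side",168,130,90,70,8); cv2.imwrite("pics/ms.png",m)
E
```

```text
(no output)
```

View pics/mt.png

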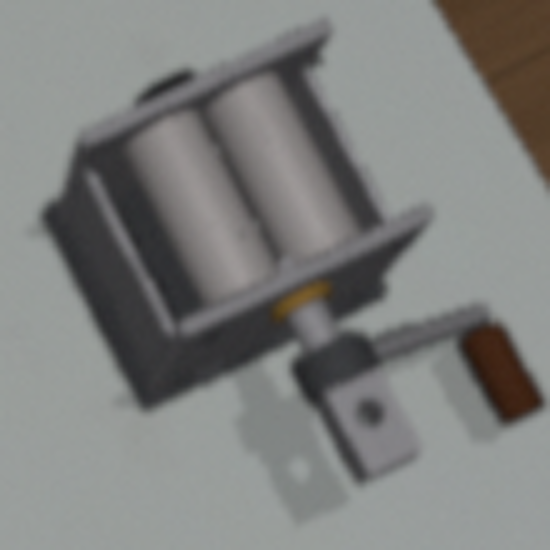

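View pics/pin.png

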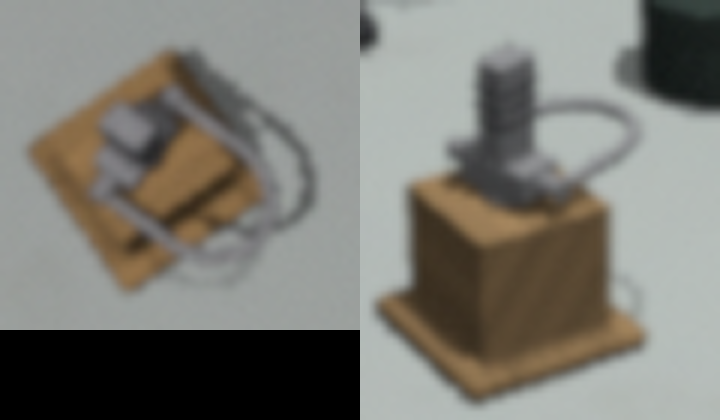

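View pics/ms.png

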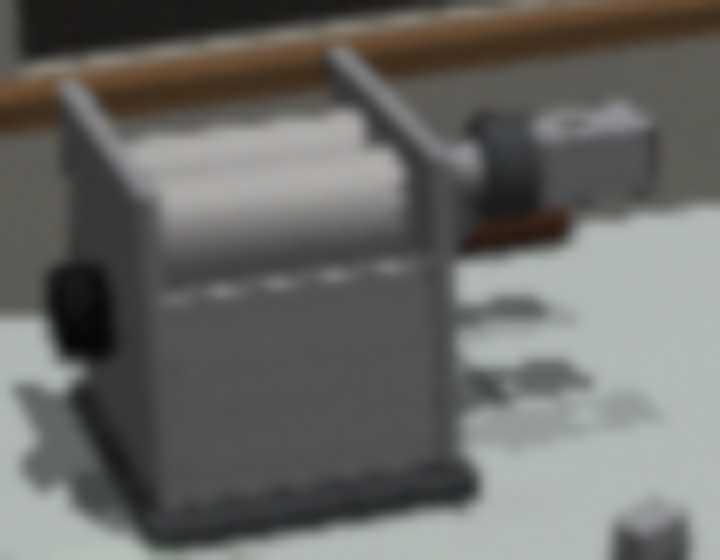

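The mill crop shows the hole at (371,411), the square end's free edge from (362,478) to (419,455), and the plate's front top edge from about (183,333) to (430,213). The pin crop shows the tab top at (130,122) in the top view and (507,57) in the side view. In the top view the barrel runs from (97,188) to (178,95), and the ring points down and to the right. In the side mill crop the hole is at (577,122).

```bash
cat > h.py <<'E'
from rig import r
import numpy as np,cv2
from scipy.optimize import least_squares
from scipy.spatial.transform import Rotation as Ro
def proj(d,X): 
    k=np.array([[d["fx"],0,d["cx"]],[0,d["fy"],d["cy"]],[0,0,1]])
    return cv2.projectPoints(np.atleast_2d(np.array(X,float)),cv2.Rodrigues(np.array(d["R"]))[0],np.array(d["t"],float),k,np.array(d["distortion"]))[0][:,0]
def px(p,org,s): return (np.array(p)+.5)/s-.5+org
def rot(yaw): # tool down, tool x at yaw
    return (Ro.from_euler('z',yaw)*Ro.from_euler('x',np.pi)).as_rotvec()
def fwd(yaw): return np.array([np.cos(yaw),np.sin(yaw),0.])
E
cat > fit.py <<'E'
from h import *
T=r.get_image("top");S=r.get_image("side")
Rz=lambda a:Ro.from_euler('z',a).as_matrix()
def fit(obs,x0,z,name):
    def f(p,full=False,bias=True):
        e=[]
        for cam,u,X in obs:
            w=Rz(p[2])@np.array(X)+[p[0],p[1],z]
            e.append(proj(cam,w)[0]-u)
        return np.array(e) if full else np.ravel(e)
    for sel in (None,"T"):
        o=obs; 
        if sel: obs=[q for q in o if q[0] is T]
        s=least_squares(f,x0,loss="soft_l1"); print(name,sel,s.x.round(3),"deg",np.degrees(s.x[2]).round(1)); print(f(s.x,True).round(1).tolist())
        obs=o
pt=lambda *p:px(p,(198,175),6); ps=lambda a,b:px((a-360,b),(225,185),6)
fit([(T,pt(130,122),(0,0,16)),(S,ps(507,57),(0,0,16)),(T,pt(97,188),(0,-25,-26)),(T,pt(178,95),(0,25,-26)),(S,ps(455,150),(0,25,-26)),(S,ps(557,190),(0,-25,-26)),(T,pt(247,222),(-56,0,-26)),(S,ps(633,138),(-56,0,-26))],[450,350,.9],90,"pin")
mt=lambda *p:px(p,(290,90),5); ms=lambda *p:px(p,(168,130),8)
fit([(T,mt(371,411),(0,0,0)),(T,mt(362,478),(-24,13,0)),(T,mt(419,455),(-24,-13,0)),(S,ms(577,122),(0,0,0)),(S,ms(655,130),(-24,13,0)),(S,ms(628,103),(-24,-13,0))],[500,100,.5],102,"hole")
# plate front top edge
K=lambda d:np.array([[d["fx"],0,d["cx"]],[0,d["fy"],d["cy"]],[0,0,1]])
def ray(d,u,z):
    n=cv2.undistortPoints(np.array([[u]],float),K(d),np.array(d["distortion"]))[0,0]
    C=-d["R"].T@d["t"];v=d["R"].T@np.r_[n,1];return C+v*(z-C[2])/v[2]
a=ray(T,mt(183,333),120);b=ray(T,mt(430,213),120);print("plate",a.round(1),b.round(1)); 
y=a-b;print("plate yaw",np.degrees(np.arctan2(-y[0],y[1])))
for q,h in(("tin_mid",45),("jar_mid",85),("shell_mid",28)):
    for c,d in(("side",S),("top",T)):
        for m in r.silhouettes(c,q)[:1]:
            x,yy,w,hh=m["bbox"];print(q,c,ray(d,(x+w/2,yy+hh/2),h/2).round(0))
E
python3 fit.py
```

```text
pin None [442.45  359.522  -0.684] deg -39.2
[[11.1, -0.2], [-0.1, -5.5], [26.4, -0.5], [-4.4, 0.2], [-0.0, 1.6], [0.3, -13.1], [-24.4, 5.8], [-0.9, 8.7]]
pin T [442.035 385.984   1.017] deg 58.2
[[-1.6, -0.3], [12.0, -17.5], [-14.4, 17.0], [2.0, 0.3]]
hole None [4.98766e+02 8.12880e+01 3.87000e-01] deg 22.2
[[-0.4, 0.5], [0.2, -0.3], [0.2, 0.0], [-0.5, 0.2], [-0.2, -0.2], [0.5, 0.2]]
hole T [4.99051e+02 8.09730e+01 3.63000e-01] deg 20.8
[[-0.2, 0.4], [0.0, -0.5], [0.2, 0.1]]
plate [526.8 162.2 120. ] [581.4  59.  120. ]
plate yaw 27.854719958161954
tin_mid side [375. 181.  22.]
tin_mid top [372. 175.  22.]
jar_mid side [575. 400.  42.]
jar_mid top [576. 397.  42.]
shell_mid side [498. 510.  14.]
shell_mid top [499. 511.  14.]
```

```bash
sed -i 's/pt(97,188),(0,-25/pt(97,188),(0,25/;s/pt(178,95),(0,25/pt(178,95),(0,-25/;s/ps(455,150),(0,25/ps(455,150),(0,-25/;s/ps(557,190),(0,-25/ps(557,190),(0,25/' fit.py
cat >> fit.py <<'E'
a=ray(T,mt(85,138),120);b=ray(T,mt(328,25),120);y=a-b;print("rear yaw",np.degrees(np.arctan2(-y[0],y[1])))
for u,v in(((325,395),(362,478)),((384,374),(419,455))):
    y=ray(T,mt(*u),102)-ray(T,mt(*v),102);print(np.degrees(np.arctan2(y[1],y[0])),np.linalg.norm(y))
print([ray(T,mt(371,411),102),ray(S,ms(577,122),102)])
E
python3 fit.py | grep -v _mid
```

```text
pin None [440.843 383.976   0.853] deg 48.9
[[-0.7, 0.3], [-0.6, -0.3], [-1.5, 0.9], [0.9, -0.3], [-0.0, -1.1], [-0.1, 0.9], [0.3, 4.2], [-1.6, -3.7]]
pin T [442.727 383.877   0.941] deg 53.9
[[-0.6, -0.6], [-0.6, 0.7], [0.2, -1.8], [1.8, 1.6]]
hole None [4.98766e+02 8.12880e+01 3.87000e-01] deg 22.2
[[-0.4, 0.5], [0.2, -0.3], [0.2, 0.0], [-0.5, 0.2], [-0.2, -0.2], [0.5, 0.2]]
hole T [4.99051e+02 8.09730e+01 3.63000e-01] deg 20.8
[[-0.2, 0.4], [0.0, -0.5], [0.2, 0.1]]
plate [526.8 162.2 120. ] [581.4  59.  120. ]
plate yaw 27.854719958161954
rear yaw 27.218670479262723
23.174590639919707 38.36422920486194
22.23973419057273 37.319231972350735
[array([499.83101221,  80.50494731, 102.        ]), array([497.61990866,  79.77199644, 102.        ])]
```

```bash
cat > pick.py <<'E'
from h import *
p=np.array([441.6,384.,0]);H=np.array([498.8,80.6,0]);best=None
for k in(0,np.pi,-np.pi):
    a=r.inverse_kinematics([*p[:2],220],rot(np.radians(52)+k));b=r.inverse_kinematics([*H[:2],230],rot(np.radians(26.5)+k))
    print(k,None if a is None else np.round(a,2),None if b is None else np.round(b,2))
    if a is not None and b is not None and best is None: best=k
R=rot(np.radians(52)+best);print(best)
r.goto([*p[:2],220],R);r.move_linear([*p[:2],125],v=200)
print(r.read_force());r.move_linear([*p[:2],89],v=60);print(r.read_force())
r.gripper_close(40);print("w",r.read_gripper_width(),r.read_finger_force(),r.read_force(),r.read_position(),r.read_time())
f=r.get_image("top")["frame"][165:235,188:268,::-1];g=r.get_image("side")["frame"][175:245,215:295,::-1]
cv2.imwrite("pics/grip.png",cv2.resize(np.hstack([f,g]),None,fx=5,fy=5,interpolation=cv2.INTER_CUBIC))
E
python3 pick.py
```

```text
0 [-0.27  0.54 -0.73  1.93  0.48  0.85 -1.92] [-0.07  0.35 -0.23  2.11  0.12  0.7  -1.49]
3.141592653589793 [-0.07  0.68 -1.07  1.92  0.72  0.99  0.99] [ 0.53  0.54 -1.07  2.08  0.63  0.88  1.13]
-3.141592653589793 [-0.07  0.68 -1.07  1.92  0.72  0.99  0.99] [ 0.53  0.54 -1.07  2.08  0.63  0.88  1.13]
0
[ 0.12781958 -0.26782308 -0.03665293]
[-0.42543335  0.27121118  0.24787747]
w 11.860319694377827 40.62906861305237 [ 0.57490142 -0.78578279  1.71620947] [441.72693271 384.03317291  89.17296051] 9.1083
```

```bash
cat > mv.py <<'E'
from h import *
r.move_linear([441.7,384,215],v=120);print(r.read_force(),r.read_gripper_width())
Y=np.radians(26.5);r.goto([498.8,80.6,225],rot(Y))
r.move_linear([498.8,80.6,187],v=100);r.hold(.3)
print(r.read_force(),r.read_gripper_width(),r.read_time(),r.read_position())
def crop(c,x,y,w,h,s):
    f=np.mean([r.get_image(c)["frame"].astype(float) for _ in range(3)],0)
    return cv2.resize(f[y:y+h,x:x+w,::-1].clip(0,255).astype(np.uint8),(w*s,h*s),interpolation=cv2.INTER_CUBIC)
a=crop("top",330,115,65,75,6);b=crop("side",210,90,65,75,6)
d=r.get_image("top");e=r.get_image("side")
o=r.read_position()
for z in(-73,-35): print(z,(6*(proj(d,o+[0,0,z])-[330,115])).round(0),(6*(proj(e,o+[0,0,z])-[210,90])).round(0)+[390,0])
cv2.imwrite("pics/over.png",np.hstack([a,b]))
E
python3 mv.py
```

```text
[ 0.0799215  -0.03761114  0.24257041] 11.057660239744386
[ 0.02509553  0.96905225 -0.81850301] 11.327115037943216 12.425 [499.16304422  80.69095723 187.51587366]
-73 [[211. 336.]] [[565. 303.]]
-35 [[237. 311.]] [[563. 220.]]
```

View pics/over.png

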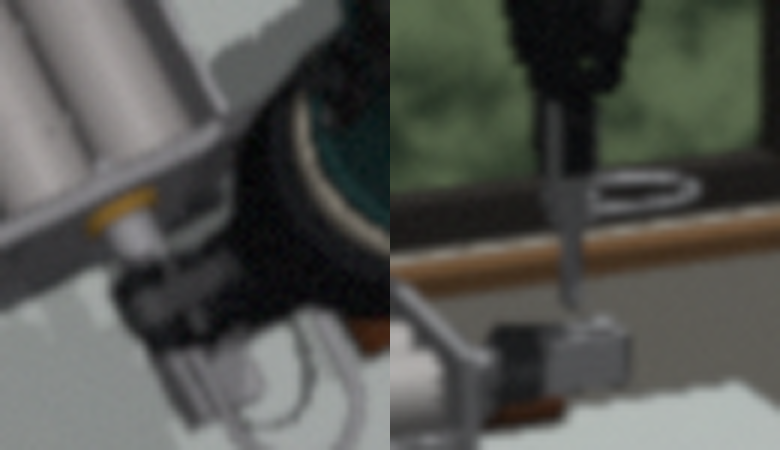

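The side view shows the pin held upright. Its tip is at (571,303), directly above the hole's column (about 571), and it sits about 3 mm to -x in the grip. I'll shift +2 mm along the shaft and feel for the hole.

```bash
cat > feel.py <<'E'
from h import *
import sys
Y=np.radians(26.5);X=fwd(Y);V=np.array([-X[1],X[0],0]);O=np.array([498.8,80.6,0])
def at(u,v,z): return O+u*X+v*V+[0,0,z]
def probe(u,v,z0,zmin,F=6,step=.7,vel=25):
    """lower from z0 until contact F or zmin; returns reached cmd z, position, force"""
    z=z0
    while z>zmin:
        z-=step;r.move_linear(at(u,v,z),v=vel)
        f=r.read_force()-B
        if f[2]>F or np.hypot(f[0],f[1])>10: break
    return z,r.read_position(),f
E
cat > f1.py <<'E'
from feel import *
import feel
u,v=2,0
r.gripper_close(60);t=r.read_time()
r.move_linear(at(u,v,180),v=40);r.hold(.2);feel.B=r.read_force();print(feel.B,r.read_position(),r.read_time()-t)
z,p,f=probe(u,v,179,170);print(z,p.round(2),f.round(2),r.read_time()-t)
r.hold(.1);print((r.read_force()-feel.B).round(2),r.read_torque().round(2))
E
python3 f1.py
```

```text
[-0.39036277 -0.34142296 -0.0704763 ] [500.60045346  81.54300267 180.00530932] 0.5332999999999988
169.90000000000015 [500.62  81.43 169.84] [ 1.58 -1.26 -1.24] 3.7832999999999988
[ 1.53 -1.09 -0.45] [-0.21 -0.26  0.03]
```

No contact at tip z ≈ 97, so it seems to be in the hole already. I'll keep lowering with a force watch.

```bash
cat > f2.py <<'E'
from feel import *
import feel
feel.B=np.array([-.39,-.34,-.07]);t=r.read_time();u,v=2,0
z,p,f=probe(u,v,169.9,141,F=10,step=3,vel=40);print(z,p.round(2),f.round(2))
if z<142: z,p,f=probe(u,v,z,134,F=8,step=.8,vel=25);print(z,p.round(2),f.round(2))
print(r.read_time()-t,r.read_time(),r.read_torque().round(2))
g=r.get_image("side")["frame"][90:165,210:275,::-1];h=r.get_image("top")["frame"][115:190,330:395,::-1]
cv2.imwrite("pics/in.png",cv2.resize(np.hstack([h,g]),None,fx=6,fy=6,interpolation=cv2.INTER_CUBIC))
E
python3 f2.py
```

```text
139.9 [500.57  81.39 139.67] [ 1.9  -1.74 -2.5 ]
135.89999999999995 [500.73  81.53 137.07] [-1.47 -3.36 11.91]
3.75 20.675 [-0.82  0.3  -0.04]
```

View pics/in.png

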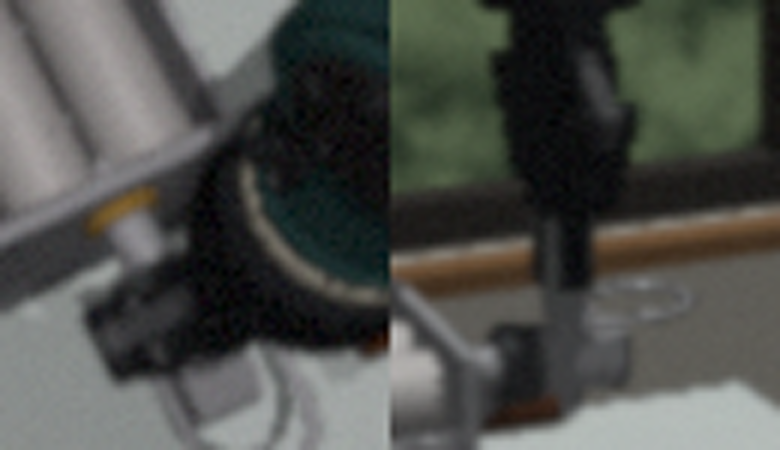

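The side view shows the shank's tip below the shaft at (570,410), and the ring open to -x at about (640,295). Contact came at TCP z 137, exactly the height for a seated flange. I'll release, back off and verify.

```bash
cat > rel.py <<'E'
from feel import *
r.ungrasp();p=r.read_position();r.move_linear(p+[0,0,45],v=150);p=r.read_position();r.move_linear(p+[0,0,75]-90*X,v=250)
print(r.read_force(),r.read_time(),r.read_position())
r.gripper_close(20);print(r.read_gripper_width(),r.tips_ahead)
def crop(c,x,y,w,h,s):
    f=np.mean([r.get_image(c)["frame"].astype(float) for _ in range(3)],0)
    return cv2.resize(f[y:y+h,x:x+w,::-1].clip(0,255).astype(np.uint8),(w*s,h*s),interpolation=cv2.INTER_CUBIC)
cv2.imwrite("pics/rel.png",np.hstack([crop("top",330,125,65,65,6),crop("side",210,100,65,65,6)]))
d=r.get_image("top");e=r.get_image("side");c=np.array([500.7,81.5,0])-2.5*X
for n,w in(("tabtop",c+[0,0,154]),("bar",c-56*X+[0,0,112])): print(n,(6*(proj(d,w)-[330,125])).round(),(6*(proj(e,w)-[210,100])).round()+[390,0])
for t in(0,8,12):
    R=(Ro.from_rotvec(rot(Y))*Ro.from_euler('y',0)); tl=Ro.from_rotvec(np.radians(-t)*V)*R; dd=tl.apply([0,0,1]);print(t,dd.round(2),X.round(2))
    for z in(135,112,82): print(z,r.inverse_kinematics(c-55*X+[0,0,z]-17*dd,tl.as_rotvec()) is not None)
E
python3 rel.py
```

```text
[0.18654841 0.51693353 0.15575845] 22.55 [420.49093147  41.08392832 255.5185362 ]
0.18786963021459815 17.0
tabtop [[239. 251.]] [[564. 155.]]
bar [[285. 423.]] [[684. 233.]]
0 [ 0. -0. -1.] [0.89 0.45 0.  ]
135 True
112 True
82 True
8 [ 0.12  0.06 -0.99] [0.89 0.45 0.  ]
135 True
112 True
82 True
12 [ 0.19  0.09 -0.98] [0.89 0.45 0.  ]
135 True
112 True
82 True
```

View pics/rel.png

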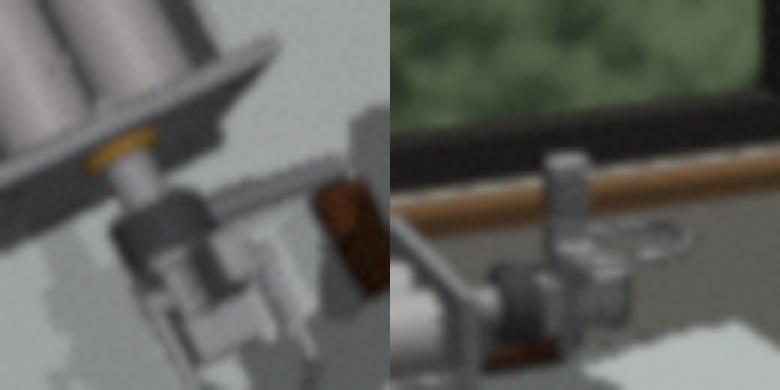

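The pin stands seated: in the side view the tab top is at (567,158), where I predicted it, the tip shows under the shaft at (570,340), and the open ring's bar is at (688,235). Now I'll push the bar down.

```bash
cat > push.py <<'E'
from feel import *
c=np.array([500.7,81.5,0])-2.5*X
tl=Ro.from_rotvec(np.radians(-10)*V)*Ro.from_rotvec(rot(Y));dd=tl.apply([0,0,1]);rv=tl.as_rotvec()
P=lambda u,z:c+u*X+[0,0,z]-17*dd
r.move_linear(P(-56,128),rv,v=150);r.hold(.15);B=r.read_force();print(B,r.read_time())
log=[];z=120
r.move_linear(P(-56,z),v=60)
while z>80:
    z-=3;r.move_linear(P(-56,z),v=60);f=r.read_force()-B;log.append((z,*f.round(1)))
    if np.linalg.norm(f)>20: print("STOP");break
print(log)
r.hold(.2);print((r.read_force()-B).round(1))
r.move_linear(P(-60,z+3),v=60);r.move_linear(P(-70,150),v=200);r.move_linear(P(-80,240),v=250);r.hold(.3)
print(r.read_force(),r.read_time())
def crop(c,x,y,w,h,s):
    f=np.mean([r.get_image(c)["frame"].astype(float) for _ in range(3)],0)
    return cv2.resize(f[y:y+h,x:x+w,::-1].clip(0,255).astype(np.uint8),(w*s,h*s),interpolation=cv2.INTER_CUBIC)
cv2.imwrite("pics/end.png",np.hstack([crop("top",330,125,65,65,6),crop("side",210,100,65,65,6)]))
E
python3 push.py
```

```text
[1.02697591 0.31492102 0.07770469] 24.7833
[(117, np.float64(-0.5), np.float64(0.4), np.float64(0.4)), (114, np.float64(-1.0), np.float64(0.1), np.float64(1.0)), (111, np.float64(-2.3), np.float64(-0.6), np.float64(2.2)), (108, np.float64(-3.6), np.float64(-0.4), np.float64(3.6)), (105, np.float64(-2.3), np.float64(-0.7), np.float64(3.2)), (102, np.float64(-3.3), np.float64(-0.9), np.float64(2.4)), (99, np.float64(-2.0), np.float64(0.3), np.float64(2.2)), (96, np.float64(-1.2), np.float64(-1.7), np.float64(2.7)), (93, np.float64(-0.0), np.float64(0.1), np.float64(2.0)), (90, np.float64(0.7), np.float64(-0.1), np.float64(2.3)), (87, np.float64(-0.6), np.float64(0.8), np.float64(1.6)), (84, np.float64(-0.9), np.float64(0.1), np.float64(0.5)), (81, np.float64(-1.0), np.float64(-1.6), np.float64(-0.5)), (78, np.float64(-0.4), np.float64(-0.7), np.float64(-0.3))]
[-0.1 -0.2 -0.5]
[ 0.38148335  0.26453475 -0.12904717] 30.4833
```

View pics/end.png

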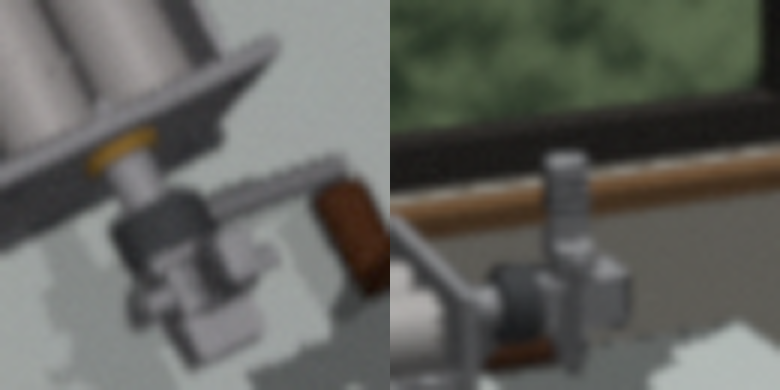

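The ring now hangs closed beside the shank: in the side view its bar is at (573,370), below the point, and it no longer sticks out to -x. The tab top is unchanged at (567,158), so the pin is still seated and the gripper is clear.

```bash
python3 -c "
from rig import r
print(r.close_job(),r.read_time())"
```

```text
the job is handed in; nothing more can be done
the job is handed in; nothing more can be done
```

The linch pin is fully home in the shaft hole and its ring is snapped shut under the point; the gripper is clear, the arm never went near the tin, jar or bowl, and the job was handed in at about 31 s.

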